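# Dress the counter display of a stationery shop

## Robot

A 7-joint arm with a two-finger parallel gripper is mounted at the origin on the work surface. World frame = base frame: x ahead of the robot, y to its left, z up, the work surface at z = 0. Lengths are in m, angles in rad, forces in N, time in s.
With the tool pointing down it reaches from about 0.4 to 0.85 m from the base axis. Payload 10.4 kg.
Tool frame: the origin (TCP) lies on the mounting face of the last link; the fingertips stand 173 mm ahead of it and the grasp point (between the pads) lies 155 mm ahead of it (manip.tip_extent is the distance from the TCP to the fingertips, in m); z points along the fingers, y is the line along which they close (so a half turn about z gives the same grasp; the last joint's range is limited). The gripper opens to 85 mm and grips with 20 to 120 N. Pads are 22 mm wide; open, the fingers measure 114 mm over their backs; the gripper's body (76 mm by 85 mm) begins 54 mm behind the grasp point. The pads swing forward as they close: fully open they stand 13 mm farther back than shut.
Start: joints at [1.186, 0.332, -0.065, 1.46, 0.022, 1.35, -0.088], TCP at [0.221, -0.585, 0.405] pointing down, gripper open.
Joint ranges: [-2.6, 2.6], [-0.5, 2.12], [-1.47, 1.34], [0.16, 2.42], [-1.27, 4.41], [0.06, 2.06], [-2.6, 2.6]. Speed limits (rad/s): [2.22, 2.22, 2.79, 2.79, 3.14, 3.14, 3.14].

## Interface

Orientations are given as a unit quaternion [x, y, z, w].
In Python, from workcell import manip gives the robot as it stands.
- The arm moves only by the tool move_arm, never from a script. Its argument "plan" is one flat list of numbers, 7 for each row, row after row: the turn, a rotation vector about the tool's x, y, z in rad, then the shift along the tool's x, y, z in m, then the finger opening in m, from 0 to 0.0854. In form: [ax, ay, az, dx, dy, dz, gripper, ax, ay, az, dx, dy, dz, gripper, ...]. A call has 1 to 12 rows; each row is the pose to reach, as a shift and turn from the pose commanded when the call began, along the tool's axes at that moment; what a row does not reach only later rows make up. A row lasts 1/8 s, in which the tool goes at most 62.5 mm and 10.7 degrees, less where a joint would pass 70% of its speed; a pose out of reach is approached as far as the arm can. A call with a gripper value outside its range is refused whole. The fingers move at their own pace and stop on an object; "squeeze" is the grip in N (left out, the last holds). Time passes only in rows, so rows that repeat a pose let the fingers close. It gives the time, the measured TCP pose, the force, the opening and the grip force at its end, in the units of the state.
- manip.get_obs(): the state, without advancing time (a new reading comes with each control period).
- manip.camera(name): name is "side" or "top" or "wrist"; returns a dict with "color" (400x640x3 uint8, red, green, blue), "fx", "fy", "cx", "cy" (pixels), "cam_to_world" (4x4, takes a point from camera to world coordinates); the wrist camera has in their place "mount" (4x4, takes a point from camera to tool coordinates, whose origin is the TCP and whose axes are the flange's). Camera axes: x right, y down, z forward; pixel columns grow to the right and rows downward; lengths in m; the calibration is good to about 2 mm. A picture is of the moment at which its call begins: read the wrist's pose just before it. There is no depth.
- manip.hand_in(): hands the job in; it is judged then, once.
Trained networks look in a picture, given as the dict that the camera call returned (one of the last four; its "shot" number tells which), for a name from the list of things; names that differ only in an ending like _2 or _b are one class to them, and where a whole thing is asked for, a point or a joint stands for the part that bears it (a point fixed in the world has none). Each returns a list of dicts, best first, with "conf" (0 to 1); they miss things now and then, are a little off and sometimes report something else, mostly with a low value. They report only what shows in the picture. A call takes as long as a camera call.
- manip.look_for(picture, label): "position" ([x, y, z] in m, in the coordinates of the camera as it stood for that picture, good to about 4 mm: the middle of the surface that is visible of it).
- manip.silhouettes(picture, label): "pixels" (400x640 bool, what is visible of it).
- manip.tip_of(picture, label): "position" ([x, y, z] in m, in the coordinates of the camera as it stood for that picture, good to about 4 mm: a listed point, or the origin of a listed thing).
The state is a dict: "clock": time; "joint_pos": joint angles; "joint_velocities": joint speeds; "tau": joint torques, N m; "position": TCP position; "ee_rot": TCP orientation; "ft_force": force on the tool from outside, world axes, zero at the start; "torque": the same for the moment, N m; "grip_width": opening from 0.0 (shut) to 1.0 (fully open); "grasp_force": force on a finger pad.
Only numpy, scipy, OpenCV 4.12 (cv2) and the standard library are available. Lean on these libraries where they do the work, as an engineer would, in place of code of your own. Each camera call takes 0.05 s, during which the arm holds its last target. There are 200 camera calls.

## Task

Set up the writing display on the counter: pile the three hardback notebooks on the middle of the display board, the largest at the bottom and the smallest on top, each centred and square on the one below with its spine to the front (the ticket-strip side), and stand the brass paperweight on the middle of the pile. Set the glass ink bottle gently down, upright, in the middle of the inkstand's round well, and leave the eraser, the sharpener and the stapler where they are.

Things in the scene. Friction and masses are not known exactly. Their poses are not given: they have to be found in the camera images.
- notebook_large: Hardback notebook lying flat, grey cloth covers, white pages, black spine seen from above as a black strip 11 mm wide along one long edge. The largest of three, mm: 68 wide (x, spine to page edge), 108 long (y), 22 thick (z), about 130 g. Origin: centre of the underside; +x points to the spine, z up. Starts with the spine away from the robot, turned at most 0.8 rad.
- notebook_medium: Hardback notebook lying flat, grey cloth covers, white pages, black spine seen from above as a black strip 11 mm wide along one long edge. The middle one of three, mm: 60 wide (x, spine to page edge), 92 long (y), 19 thick (z), about 85 g. Origin: centre of the underside; +x points to the spine, z up. Starts with the spine away from the robot, turned at most 0.8 rad.
- notebook_small: Hardback notebook lying flat, grey cloth covers, white pages, black spine seen from above as a black strip 11 mm wide along one long edge. The smallest of three, mm: 52 wide (x, spine to page edge), 76 long (y), 16 thick (z), about 50 g. Origin: centre of the underside; +x points to the spine, z up. Starts with the spine away from the robot, turned at most 0.8 rad.
- paperweight: Brass paperweight, upright, about 250 g: a disc 44 mm across and 14 mm high, a thin neck, and on it a round knob 22 mm across from 20 to 38 mm above the underside, to be held by. Origin: centre of the underside, z up.
- ink_bottle: Closed glass ink bottle, upright, about 130 g: round body 44 mm across and 42 mm high, round black cap 32 mm across from 42 to 62 mm above the underside. Origin: centre of the underside, z up.
- display_board: Display board, fixed: dark wood, 100 mm deep (x), 150 wide (y), 15 high, aluminium ticket strip on its front edge (6 mm more). Origin: on the counter under the MIDDLE OF THE FRONT EDGE; +x points out of the front (away from the robot, towards the customer), so the board lies behind it and the middle of its top is at x = -50, y = 0, z = 15 mm. Turned at most 0.35 rad.
- inkstand: Inkstand, fixed: dark wooden block 100 (x) by 130 (y) by 22 mm high, with a round well 60 mm across and 10 deep (floor 12 mm above the counter) for the ink bottle, and a narrow groove with a dip pen in it. Origin: on the counter under the CENTRE OF THE WELL; the block reaches from x = -38 to +62 mm, the groove lies along y at x = +47. z up.
- eraser: Bystander: white eraser in a blue sleeve, 42 x 18 x 12 mm, loose on the counter. Origin: centre of the underside. Not to be moved.
- sharpener: Bystander: metal pencil sharpener 26 x 16 x 11 mm, loose. Origin: centre of the underside. Not to be moved.
- stapler: Bystander: black stapler 140 (x) x 36 x 57 mm, loose. Origin: centre of the underside. Not to be moved.

How it is judged:
At the end, for the whole second after the job is handed in: Large notebook flat on the board within 15 mm (sideways 20) of its middle; medium on large, small on medium, paperweight on small, each within 13 mm of centre; spines to the front within 0.21 rad; bottle upright on the well's floor within 10.5 mm of its centre; all released, at rest (x of notebook_large in the frame of display_board between -0.065 and -0.035 m and y of notebook_large in the frame of display_board between -0.02 and 0.02 m and z of notebook_large in the frame of display_board between 0.011 and 0.019 m and angle between each of notebook_large, notebook_medium, notebook_small, paperweight, ink_bottle's own z axis and vertical below 0.08 rad and angle between the x axis of each of notebook_large, notebook_medium, notebook_small and the x axis of display_board, either way round below 0.21 rad and x of display_board in the frame of notebook_large above 0 m and horizontal distance between notebook_medium and notebook_large below 0.013 m and z of notebook_medium in the frame of notebook_large between 0.018 and 0.026 m and x of display_board in the frame of notebook_medium above 0 m and horizontal distance between notebook_small and notebook_medium below 0.013 m and z of notebook_small in the frame of notebook_medium between 0.015 and 0.023 m and x of display_board in the frame of notebook_small above 0 m and horizontal distance between paperweight and notebook_small below 0.013 m and z of paperweight in the frame of notebook_small between 0.012 and 0.02 m and horizontal distance between ink_bottle and inkstand below 0.0105 m and z of ink_bottle in the frame of inkstand between 0.008 and 0.016 m and linear speed of each of notebook_large, notebook_medium, notebook_small, ink_bottle, paperweight below 0.02 m/s); the robot touches nothing.
It fails at once if the eraser is pushed more than 20 mm from its place (distance of eraser from where it was at the start of the episode above 0.02 m).
It fails at once if the sharpener is pushed more than 20 mm from its place (distance of sharpener from where it was at the start of the episode above 0.02 m).
It fails at once if the stapler is pushed more than 20 mm from its place (distance of stapler from where it was at the start of the episode above 0.02 m).
It fails at once if the glass ink bottle is dropped into the inkstand (it comes down at over 0.5 m/s, a fall of about 13 mm, instead of being set down) (horizontal distance between ink_bottle and inkstand below 0.03 m and z of ink_bottle in the frame of inkstand below 0.034 m and linear speed of ink_bottle above 0.5 m/s).
It also fails if it takes over 115 s, if anything falls off the work surface, if the arm or the gripper's body presses on something with over 40 N, if the wrist force passes 120 N, or if a joint passes its speed limit or range.

## Working session

There is one attempt and no reset: what is moved stays moved. The work goes in short steps, Python scripts to look and compute and a tool call to move; the robot and the scene stay as the last step left them, time stands still between calls to the robot, and variables do not carry over. Pictures are saved under pics/ and viewed, at most 14 in all, crops included, and the job is handed in when it is done.

Besides the shell and the picture viewer there is one more tool, called after "Emit:" by a JSON object that holds its "name" and its "arguments", one argument or row to a line. move_arm: Moves the arm, as the interface text tells. Its arguments: {"type":"object","properties":{"plan":{"type":"array","items":{"type":"number"}},"squeeze":{"type":"number"}},"required":["plan"]}

```bash
ls; mkdir -p pics; cat > h.py <<'E'
import numpy as np, cv2
from scipy.spatial.transform import Rotation as R
from workcell import manip
def save(c,n): cv2.imwrite(f'pics/{n}.png',c['color'][:,:,::-1])
def T(c,o=None):
    if 'cam_to_world' in c: return np.array(c['cam_to_world'])
    M=np.eye(4);M[:3,:3]=R.from_quat(o['ee_rot']).as_matrix();M[:3,3]=o['position'];return M@np.array(c['mount'])
def toplane(c,M,uv,z):
    uv=np.atleast_2d(uv).astype(float)
    d=np.c_[(uv[:,0]-c['cx'])/c['fx'],(uv[:,1]-c['cy'])/c['fy'],np.ones(len(uv))]@M[:3,:3].T
    return M[:3,3]+d*((z-M[2,3])/d[:,2])[:,None]
names=['notebook_large','notebook_medium','notebook_small','paperweight','ink_bottle','display_board','inkstand','eraser','sharpener','stapler']
E
python3 - <<'E'
from h import *
o=manip.get_obs();print(o)
for n in ['top','side']:
    c=manip.camera(n);save(c,n+'0');M=T(c);print(n,M.round(3).tolist(),c['fx'])
    for l in names:
        for f in (manip.look_for,manip.tip_of):
            r=f(c,l)
            print(l,f.__name__,[((M[:3,:3]@np.array(x['position'])+M[:3,3]).round(3).tolist(),round(x['conf'],2)) for x in r[:3]])
print(manip.tip_extent, manip.get_obs()['clock'])
E
```

```text
pics
{'clock': 0.0, 'joint_pos': array([ 1.1864028 ,  0.3328704 , -0.06470719,  1.46095243,  0.02160333,
        1.34987095, -0.08851738]), 'joint_velocities': array([ 0.00067903, -0.0019528 ,  0.00034423,  0.00122358, -0.00154446,
       -0.00079395,  0.00131594]), 'tau': array([ 7.97933935e-04, -6.25442505e+01,  4.94681101e-02, -3.91596150e+01,
        1.62313075e-02,  1.00013785e-02, -3.55556028e-05]), 'position': array([ 0.22118398, -0.58441691,  0.40391138]), 'ee_rot': array([ 9.83681484e-01,  1.79917328e-01, -1.58516822e-04, -6.84603561e-04]), 'ft_force': array([0.33306378, 0.31364873, 0.24036862]), 'torque': array([-0.00145635, -0.02834479,  0.0318515 ]), 'grasp_force': 0.0, 'grip_width': 0.9942422942599112}
top [[-0.023, -0.997, 0.069, 0.51], [-1.0, 0.025, 0.018, -0.001], [-0.02, -0.068, -0.997, 1.198], [0.0, 0.0, 0.0, 1.0]] 420.9714403613669
notebook_large call [([0.463, 0.013, 0.028], 0.66)]
notebook_large call [([0.464, 0.012, -0.0], 0.76)]
notebook_medium call [([0.433, 0.189, 0.016], 0.67), ([0.666, 0.16, 0.013], 0.22)]
notebook_medium call [([0.436, 0.19, -0.002], 0.95)
[... 1299 characters left out ...]
446, -0.187, -0.0], 0.62)]
ink_bottle call [([0.466, -0.348, 0.034], 0.62)]
ink_bottle call [([0.473, -0.359, -0.001], 0.63)]
display_board call [([0.662, 0.165, 0.018], 0.66)]
display_board call [([0.72, 0.155, -0.002], 0.73)]
inkstand call [([0.654, -0.145, 0.022], 0.96)]
inkstand call [([0.653, -0.143, -0.0], 0.69), ([0.474, -0.36, -0.001], 0.39)]
eraser call [([0.518, 0.097, 0.015], 0.42)]
eraser call [([0.523, 0.095, 0.004], 0.71), ([0.718, 0.153, 0.003], 0.28)]
sharpener call [([0.514, -0.088, 0.014], 0.56)]
sharpener call [([0.469, -0.359, 0.001], 0.5), ([0.518, -0.092, 0.002], 0.38)]
stapler call [([0.667, 0.408, 0.043], 0.57)]
stapler call [([0.682, 0.403, -0.003], 0.71)]
0.1734 2.1
```

```bash
cat >> h.py <<'E'
H=dict(notebook_large=.022,notebook_medium=.019,notebook_small=.016,display_board=.015,inkstand=.022,eraser=.012,sharpener=.011,stapler=.057)
def rect(c,M,l,z=None):
    r=manip.silhouettes(c,l)
    if not r: return None
    m=r[0]['pixels'].astype(np.uint8)
    k,lab,st,ce=cv2.connectedComponentsWithStats(m);m=(lab==1+np.argmax(st[1:,4])).astype(np.uint8)
    cn=max(cv2.findContours(m,0,cv2.CHAIN_APPROX_NONE)[0],key=len)[:,0]
    p=toplane(c,M,cn,H.get(l,0) if z is None else z)[:,:2]
    (x,y),(w,h),a=cv2.minAreaRect((p*1000).astype(np.float32))
    if w>h: a-=90
    if l in('display_board',) or 'note' in l: pass
    while a>90:a-=180
    while a<-90:a+=180
    # a: angle of short side vs world x, deg
    if a>0 and a>45:a-=0
    return round(x/1000,4),round(y/1000,4),round(min(w,h)),round(max(w,h)),round(a,1),round(r[0]['conf'],2)
E
python3 - <<'E'
from h import *
c=manip.camera('top');M=T(c)
for l in ['notebook_large','notebook_medium','notebook_small','display_board','inkstand','eraser','sharpener','stapler']: print(l,rect(c,M,l))
im=c['color'][:,:,::-1]
g=cv2.resize(im[60:330,90:560],None,fx=1.7,fy=1.7,interpolation=cv2.INTER_CUBIC);cv2.imwrite('pics/a.png',g)
E
```

```text
notebook_large (0.4644, 0.0111, 69, 108, -6.5, 0.73)
notebook_medium (0.4299, 0.1864, 58, 95, 22.7, 0.98)
notebook_small (0.4677, 0.3808, 55, 80, 35.6, 0.61)
display_board (0.6676, 0.1571, 111, 152, -2.9, 0.89)
inkstand (0.6565, -0.1446, 106, 134, -18.5, 0.83)
eraser None
sharpener (0.5198, -0.0928, 14, 23, 88.3, 0.39)
stapler (0.6806, 0.391, 46, 138, -87.7, 0.66)
```

View pics/a.png

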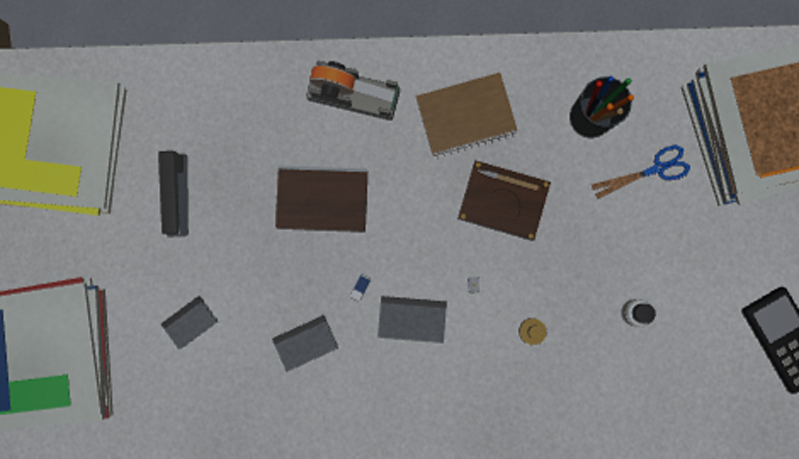

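```bash
cat >> h.py <<'E'
def go(x,y,z,yaw=None,o=None):
    "shift/turn in tool axes to put the TCP at x,y,z, pointing down, tool y at yaw (deg)"
    o=o or manip.get_obs();Q=R.from_quat(o['ee_rot']);Rm=Q.as_matrix()
    cy=np.degrees(np.arctan2(Rm[1,1],Rm[0,1]))
    if yaw is None: yaw=cy
    t=np.radians(yaw);Y=np.array([np.cos(t),np.sin(t),0]);Z=np.array([0,0,-1.]);G=np.c_[np.cross(Y,Z),Y,Z]
    rv=R.from_matrix(Rm.T@G).as_rotvec();d=Rm.T@(np.array([x,y,z])-o['position'])
    print('yaw now %.1f'%cy,'pos',o['position'].round(4),'-> turn',rv.round(3),'shift',d.round(4),'|d| rows %.1f rot rows %.1f'%(np.linalg.norm(d)/.0625,np.degrees(np.linalg.norm(rv))/10.7))
E
python3 - <<'E'
from h import *
go(.47,-.359,.30,-37.5)
E
```

```text
yaw now -69.3 pos [ 0.2212 -0.5845  0.4047] -> turn [ 0.     0.    -0.555] shift [ 0.3125 -0.1229  0.1047] |d| rows 5.6 rot rows 3.0
```

Emit:
{"name": "move_arm", "arguments": {
  "plan": [0,0,-0.555,0.3125,-0.123,0.105,0.085,0,0,-0.555,0.3125,-0.123,0.105,0.085,0,0,-0.555,0.3125,-0.123,0.105,0.085,0,0,-0.555,0.3125,-0.123,0.105,0.085,0,0,-0.555,0.3125,-0.123,0.105,0.085,0,0,-0.555,0.3125,-0.123,0.105,0.085,0,0,-0.555,0.3125,-0.123,0.105,0.085,0,0,-0.555,0.3125,-0.123,0.105,0.085],
  "squeeze": 30
}}

```text
clock: 3.55
position: [0.4695, -0.3597, 0.2999]
ee_rot: [0.897, 0.442, -0.0, 0.0]
ft_force: [-0.3, -0.7, -0.4]
grip_width: 0.998
grasp_force: 0.0
```

```bash
python3 - <<'E'
from h import *
o=manip.get_obs();c=manip.camera('wrist');M=T(c,o);save(c,'w1')
print(np.array(c['mount']).round(3).tolist(),c['fx'],o['joint_velocities'].max())
for f in (manip.look_for,manip.tip_of):
    print([((M[:3,:3]@np.array(x['position'])+M[:3,3]).round(4).tolist(),round(x['conf'],2)) for x in f(c,'ink_bottle')])
r=manip.silhouettes(c,'ink_bottle')
if r:
    print(cv2.boundingRect(r[0]['pixels'].astype(np.uint8)))
go(.47,-.359,.25,-37.5,o)
E
```

```text
[[0.0, -0.949, -0.314, 0.082], [1.0, 0.0, 0.0, 0.0], [-0.0, -0.314, 0.949, 0.03], [0.0, 0.0, 0.0, 1.0]] 307.9810851045527 0.01880587333955195
[([0.4751, -0.3512, 0.0625], 0.92)]
[([0.4668, -0.3568, -0.0004], 0.68)]
(290, 167, 55, 68)
yaw now -37.5 pos [ 0.4695 -0.3597  0.2999] -> turn [ 0.     0.001 -0.   ] shift [0.0009 0.     0.0499] |d| rows 0.8 rot rows 0.0
```

View pics/w1.png

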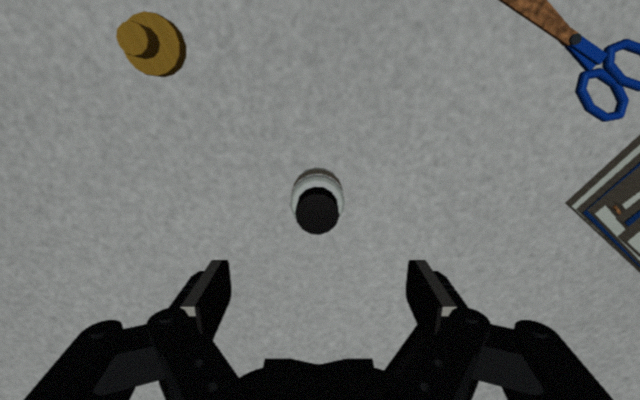

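Emit:
{"name": "move_arm", "arguments": {
  "plan": [0,0,0,0.003,-0.001,0.06,0.085,0,0,0,0.003,-0.001,0.111,0.085,0,0,0,0.003,-0.001,0.111,0.085,0,0,0,0.003,-0.001,0.111,0.035,0,0,0,0.003,-0.001,0.111,0.035,0,0,0,0.003,-0.001,0.111,0.035,0,0,0,0.003,-0.001,0.111,0.035,0,0,0,0.003,-0.001,0.111,0.035,0,0,0,0.003,-0.001,0.05,0.035,0,0,0,0.003,-0.001,0.01,0.035,0,0,0,0.003,-0.001,0.01,0.035],
  "squeeze": 30
}}

```text
clock: 5.12
position: [0.472, -0.3565, 0.2946]
ee_rot: [0.897, 0.442, 0.002, 0.004]
ft_force: [0.2, 0.2, -2.2]
grip_width: 0.498
grasp_force: 31.8
```

```bash
python3 - <<'E'
from h import *
go(.648,-.1415,.30,-12)
E
```

```text
yaw now -37.5 pos [ 0.472  -0.3565  0.2946] -> turn [ 0.008  0.002 -0.445] shift [ 0.2777  0.0089 -0.0053] |d| rows 4.4 rot rows 2.4
```

Emit:
{"name": "move_arm", "arguments": {
  "plan": [0,0,-0.445,0.19,0.009,0,0.035,0,0,-0.445,0.19,0.009,0,0.035,0,0,-0.445,0.19,0.009,0,0.035,0,0,-0.445,0.19,0.009,0,0.035,0,0,-0.445,0.19,0.009,0,0.035,0,0,-0.445,0.19,0.009,0,0.035,0,0,-0.445,0.19,0.009,0,0.035]
}}

```text
clock: 6.0
position: [0.5931, -0.212, 0.2897]
ee_rot: [0.778, 0.629, -0.0, 0.0]
ft_force: [-0.2, -0.9, -1.3]
grip_width: 0.497
grasp_force: 31.8
```

```bash
python3 - <<'E'
from h import *
o=manip.get_obs();c=manip.camera('wrist');M=T(c,o);save(c,'w2')
for f in (manip.look_for,manip.tip_of):
    print([((M[:3,:3]@np.array(x['position'])+M[:3,3]).round(4).tolist(),round(x['conf'],2)) for x in f(c,'inkstand')])
print(rect(c,M,'inkstand'),o['position'])
np.savez('w2.npz',M=M,K=[c['fx'],c['fy'],c['cx'],c['cy']])
E
```

```text
[([0.662, -0.1411, 0.0228], 0.77)]
[([0.6503, -0.146, 0.0021], 0.77)]
None [ 0.59308078 -0.21195752  0.28973119]
```

View pics/w2.png

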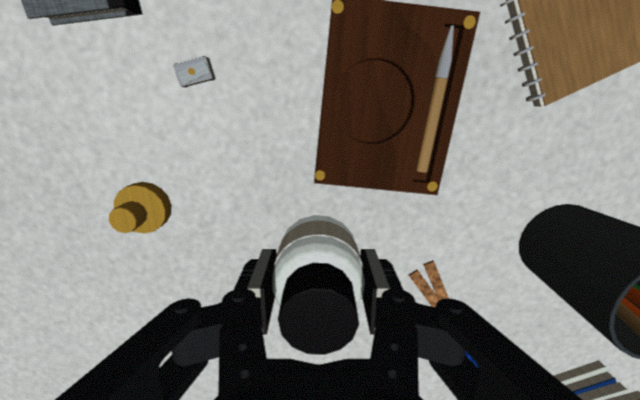

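```bash
python3 - <<'E'
from h import *
d=np.load('w2.npz');K=d['K'];c=dict(fx=K[0],fy=K[1],cx=K[2],cy=K[3])
P=toplane(c,d['M'],[[371,100.5],[412.5,100],[374,58],[372,143],[479,12],[437,194],[315,183]],.022);print(P.round(4))
print(np.linalg.norm(P[4]-P[5]),np.linalg.norm(P[6]-P[5]))
go(P[0,0],P[0,1],.29,-12)
E
```

```text
[[ 0.6485 -0.1413  0.022 ]
 [ 0.6783 -0.1473  0.022 ]
 [ 0.655  -0.1136  0.022 ]
 [ 0.6444 -0.172   0.022 ]
 [ 0.7287 -0.1004  0.022 ]
 [ 0.6893 -0.2234  0.022 ]
 [ 0.595  -0.1938  0.022 ]]
0.12916420989682878 0.09885841827148513
yaw now -12.0 pos [ 0.5935 -0.211   0.2898] -> turn [ 0.  0. -0.] shift [ 0.0796  0.0392 -0.0002] |d| rows 1.4 rot rows 0.0
```

Emit:
{"name": "move_arm", "arguments": {
  "plan": [0,0,0,0.04,0.02,0,0.035,0,0,0,0.077,0.04,0,0.035,0,0,0,0.077,0.04,0,0.035,0,0,0,0.077,0.04,0.025,0.035,0,0,0,0.077,0.04,0.05,0.035,0,0,0,0.077,0.04,0.07,0.035,0,0,0,0.077,0.04,0.08,0.035,0,0,0,0.077,0.04,0.084,0.035,0,0,0,0.077,0.04,0.084,0.035]
}}

```text
clock: 7.32
position: [0.6491, -0.1436, 0.2062]
ee_rot: [0.777, 0.629, 0.0, 0.0]
ft_force: [-0.1, 0.4, -0.3]
grip_width: 0.501
grasp_force: 31.8
```

```bash
python3 - <<'E'
from h import *
o=manip.get_obs();c=manip.camera('side');save(c,'s1');M=T(c);print(o['position'],o['ft_force'])
for l in ('inkstand','ink_bottle'):
    print([((M[:3,:3]@np.array(x['position'])+M[:3,3]).round(4).tolist(),round(x['conf'],2)) for x in manip.tip_of(c,l)])
p=M[:3,:3].T@(np.array([.648,-.1415,.04])-M[:3,3]);u=int(p[0]/p[2]*c['fx']+c['cx']);v=int(p[1]/p[2]*c['fy']+c['cy'])
cv2.imwrite('pics/s1c.png',cv2.resize(c['color'][max(v-60,0):v+60,max(0,u-80):u+80,::-1],None,fx=4,fy=4,interpolation=2))
E
```

```text
[ 0.64905853 -0.14363689  0.2061783 ] [-0.08191337  0.36855674 -0.31330963]
[([0.6517, -0.1446, 0.0023], 0.6), ([0.5186, -0.0917, 0.0007], 0.31)]
[([0.651, -0.1518, 0.0121], 0.82), ([0.4411, -0.1868, -0.0002], 0.46)]
```

View pics/s1c.png

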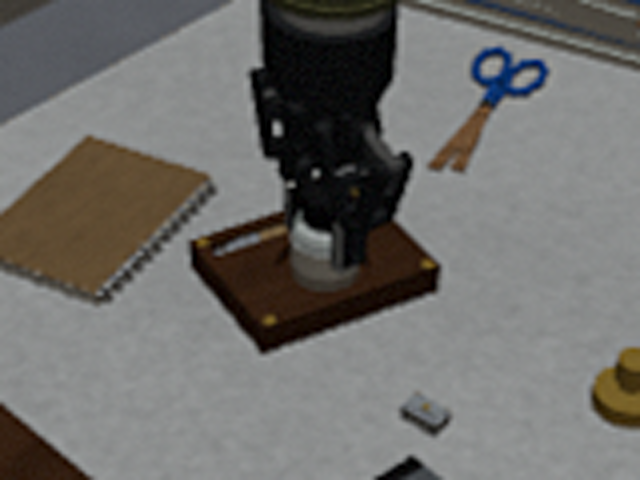

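Emit:
{"name": "move_arm", "arguments": {
  "plan": [0,0,0,0.001,0,0.002,0.035,0,0,0,0.001,0,0.004,0.035,0,0,0,0.001,0,0.005,0.035,0,0,0,0.001,0,0.006,0.035]
}}

```text
clock: 7.98
position: [0.6493, -0.1423, 0.2032]
ee_rot: [0.777, 0.629, 0.0, 0.001]
ft_force: [-16.8, 2.2, 33.1]
grip_width: 0.498
grasp_force: 35.0
```

Emit:
{"name": "move_arm", "arguments": {
  "plan": [0,0,0,0,0,-0.003,0.035,0,0,0,0,0,-0.003,0.056,0,0,0,0,0,-0.003,0.056,0,0,0,0,0,-0.003,0.056,0,0,0,0,0,-0.04,0.06,0,0,0,0,0,-0.09,0.085,0,0,0,-0.05,0,-0.1,0.085,0,0,0,-0.05,0,-0.1,0.085]
}}

```text
clock: 8.98
position: [0.6378, -0.1967, 0.3007]
ee_rot: [0.779, 0.627, -0.001, 0.002]
ft_force: [-0.2, -0.1, -0.3]
grip_width: 0.999
grasp_force: 0.0
```

```bash
python3 - <<'E'
from h import *
o=manip.get_obs();c=manip.camera('wrist');M=T(c,o);save(c,'w3')
for l in ('inkstand','ink_bottle'):
    print([((M[:3,:3]@np.array(x['position'])+M[:3,3]).round(4).tolist(),round(x['conf'],2)) for x in manip.tip_of(c,l)])
print(o['position'])
go(.465,.0115,.27,-6)
E
```

```text
[]
[([0.649, -0.144, 0.0132], 0.87)]
[ 0.63777744 -0.19672907  0.30070768]
yaw now -12.0 pos [ 0.6386 -0.1909  0.2992] -> turn [-0.001 -0.001 -0.104] shift [ 0.1621 -0.2118  0.0294] |d| rows 4.3 rot rows 0.6
```

View pics/w3.png

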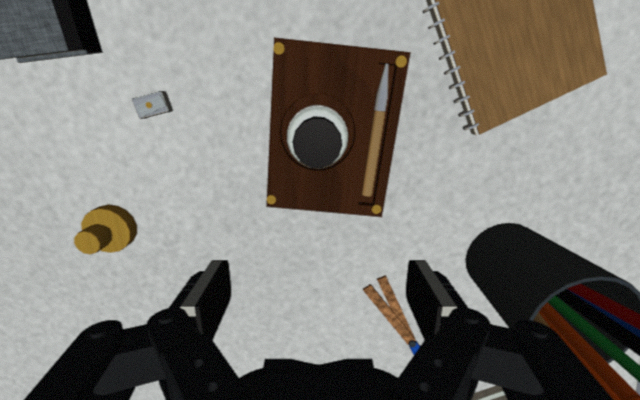

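Emit:
{"name": "move_arm", "arguments": {
  "plan": [0,0,-0.104,0.162,-0.212,0.03,0.085,0,0,-0.104,0.162,-0.212,0.03,0.085,0,0,-0.104,0.162,-0.212,0.03,0.085,0,0,-0.104,0.162,-0.212,0.03,0.085,0,0,-0.104,0.162,-0.212,0.03,0.085,0,0,-0.104,0.162,-0.212,0.03,0.085,0,0,-0.104,0.162,-0.212,0.03,0.085]
}}

```text
clock: 10.0
position: [0.4659, 0.01, 0.2699]
ee_rot: [0.744, 0.669, 0.0, 0.0]
ft_force: [0.1, 0.3, 0.3]
grip_width: 0.998
grasp_force: 0.0
```

```bash
python3 - <<'E'
from h import *
o=manip.get_obs();c=manip.camera('wrist');M=T(c,o);save(c,'w4')
for f in (manip.look_for,manip.tip_of):
    print([((M[:3,:3]@np.array(x['position'])+M[:3,3]).round(4).tolist(),round(x['conf'],2)) for x in f(c,'notebook_large')])
print(rect(c,M,'notebook_large'),o['position'])
np.savez('w4.npz',M=M)
E
```

```text
[([0.4649, 0.0178, 0.0185], 0.64)]
[([0.4676, 0.012, -0.0006], 0.74)]
(0.4689, 0.0117, 68, 111, -6.2, 0.73) [0.46589861 0.00997808 0.26989069]
```

View pics/w4.png

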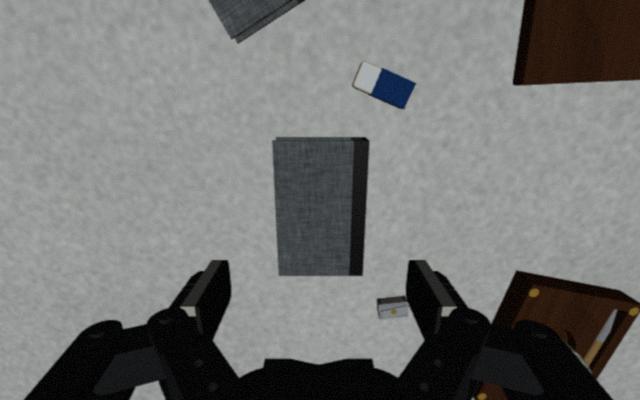

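Emit:
{"name": "move_arm", "arguments": {
  "plan": [0,0,0,0.0015,0.002,0.05,0.085,0,0,0,0.0015,0.002,0.08,0.085,0,0,0,0.0015,0.002,0.0945,0.085,0,0,0,0.0015,0.002,0.0945,0.085,0,0,0,0.0015,0.002,0.0945,0.06,0,0,0,0.0015,0.002,0.0945,0.06,0,0,0,0.0015,0.002,0.0945,0.06,0,0,0,0.0015,0.002,0.0945,0.06],
  "squeeze": 40
}}

```text
clock: 11.2
position: [0.4678, 0.0123, 0.1766]
ee_rot: [0.743, 0.669, 0.001, 0.001]
ft_force: [-1.0, -0.8, 6.9]
grip_width: 0.784
grasp_force: 45.6
```

```bash
python3 - <<'E'
from h import *
c=manip.camera('side');M=T(c)
p=M[:3,:3].T@(np.array([.467,.0115,.03])-M[:3,3]);u=int(p[0]/p[2]*c['fx']+c['cx']);v=int(p[1]/p[2]*c['fy']+c['cy'])
cv2.imwrite('pics/s2c.png',cv2.resize(c['color'][max(v-50,0):v+50,max(0,u-70):u+70,::-1],None,fx=5,fy=5,interpolation=2))
E
```

```text
(no output)
```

View pics/s2c.png

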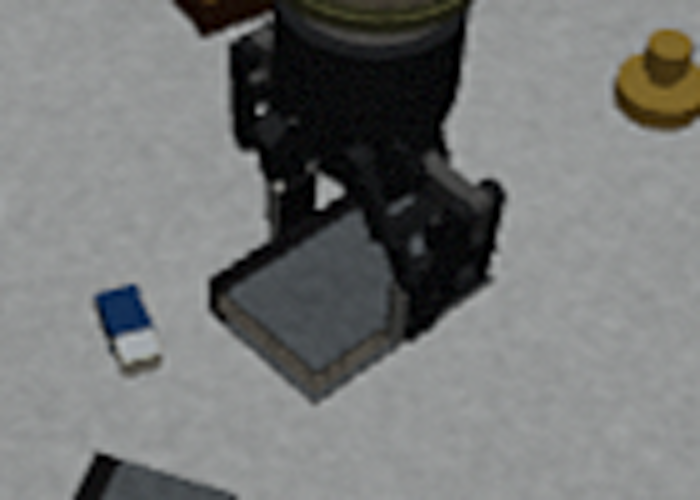

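```bash
python3 - <<'E'
from h import *
go(.66,.065,.29,-3)
E
```

```text
yaw now -6.0 pos [0.4678 0.0123 0.1766] -> turn [ 0.002  0.    -0.053] shift [ 0.0726  0.1859 -0.1129] |d| rows 3.7 rot rows 0.3
```

Emit:
{"name": "move_arm", "arguments": {
  "plan": [0,0,0,0,0,-0.02,0.06,0,0,0,0,0,-0.06,0.06,0,0,0,0,0,-0.113,0.06,0,0,-0.053,0.025,0.06,-0.113,0.06,0,0,-0.053,0.05,0.12,-0.113,0.06,0,0,-0.053,0.0725,0.186,-0.113,0.06,0,0,-0.053,0.0725,0.186,-0.113,0.06,0,0,-0.053,0.0725,0.186,-0.113,0.06]
}}

```text
clock: 12.25
position: [0.6596, 0.0651, 0.2881]
ee_rot: [0.725, 0.689, -0.0, -0.0]
ft_force: [-0.2, 0.2, -0.9]
grip_width: 0.784
grasp_force: 45.8
```

```bash
python3 - <<'E'
from h import *
o=manip.get_obs();c=manip.camera('wrist');M=T(c,o);save(c,'w5')
print([((M[:3,:3]@np.array(x['position'])+M[:3,3]).round(4).tolist(),round(x['conf'],2)) for x in manip.tip_of(c,'display_board')])
print(rect(c,M,'display_board'),o['position'])
np.savez('w5.npz',M=M)
E
```

```text
[([0.7182, 0.1543, 0.0027], 0.96)]
(0.6731, 0.1539, 107, 115, -3.5, 0.88) [0.65958067 0.06510602 0.28810099]
```

View pics/w5.png

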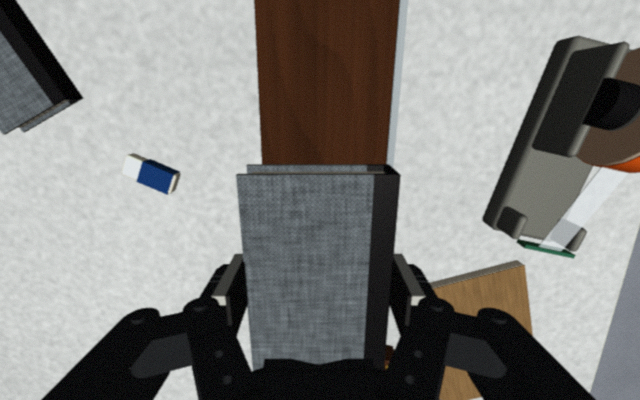

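```bash
python3 - <<'E'
from h import *
c=manip.camera('wrist');M=np.load('w5.npz')['M']
print(toplane(c,M,[[255,0],[264,165],[400,0],[388,165]],.015).round(4), toplane(c,M,[[408,0],[394.5,165]],.021).round(4))
c=manip.camera('top');M=T(c)
print(rect(c,M,'display_board'),[((M[:3,:3]@np.array(x['position'])+M[:3,3]).round(4).tolist(),round(x['conf'],2)) for x in manip.tip_of(c,'display_board')])
go(.662,.1555,.25,-3.3)
E
```

```text
[[0.6246 0.2133 0.015 ]
 [0.6185 0.0991 0.015 ]
 [0.7236 0.2082 0.015 ]
 [0.7176 0.094  0.015 ]] [[0.7275 0.2064 0.021 ]
 [0.7214 0.095  0.021 ]]
(0.6711, 0.189, 89, 109, 88.6, 0.58) [([0.7164, 0.1556, -0.0007], 0.74)]
yaw now -3.0 pos [0.6591 0.0644 0.2888] -> turn [0.001 0.001 0.005] shift [ 0.0911 -0.0019  0.0387] |d| rows 1.6 rot rows 0.0
```

Emit:
{"name": "move_arm", "arguments": {
  "plan": [0,0,0,0.045,0.001,0,0.06,0,0,0,0.0915,0.002,0,0.06,0,0,0,0.0915,0.002,0.01,0.06,0,0,0,0.0915,0.002,0.05,0.06,0,0,0,0.0915,0.002,0.08,0.06,0,0,0,0.0915,0.002,0.091,0.06,0,0,0,0.0915,0.002,0.095,0.06,0,0,0,0.0915,0.002,0.097,0.06,0,0,0,0.0915,0.002,0.097,0.06]
}}

```text
clock: 13.72
position: [0.6667, 0.1562, 0.1922]
ee_rot: [0.725, 0.688, 0.001, 0.0]
ft_force: [-0.4, 0.1, -1.5]
grip_width: 0.783
grasp_force: 45.8
```

Emit:
{"name": "move_arm", "arguments": {
  "plan": [0,0,0,0,0,0.0015,0.06,0,0,0,0,0,0.0015,0.076,0,0,0,0,0,0.0015,0.076,0,0,0,0,0,0.0015,0.076,0,0,0,0,0,-0.02,0.078,0,0,0,0,0,-0.06,0.085,0,0,0,0,0,-0.1,0.085,0,0,0,0,0,-0.1,0.085]
}}

```text
clock: 14.72
position: [0.6673, 0.1569, 0.2969]
ee_rot: [0.725, 0.688, 0.003, 0.002]
ft_force: [0.2, 0.6, -0.6]
grip_width: 0.996
grasp_force: 0.0
```

```bash
python3 - <<'E'
from h import *
o=manip.get_obs();c=manip.camera('wrist');M=T(c,o);save(c,'w6');np.savez('w6.npz',M=M)
for l,z in (('display_board',None),('notebook_large',.037)):
    print([((M[:3,:3]@np.array(x['position'])+M[:3,3]).round(4).tolist(),round(x['conf'],2)) for x in manip.tip_of(c,l)],rect(c,M,l,z))
go(.4325,.189,.27,22.7)
E
```

```text
[([0.7197, 0.1571, 0.0028], 0.59)] (0.6733, 0.1577, 105, 150, -3.6, 0.63)
[([0.6632, 0.1537, 0.0124], 0.62)] (0.6679, 0.1555, 68, 110, -3.0, 0.69)
yaw now -3.0 pos [0.6661 0.156  0.2904] -> turn [-0.001  0.    -0.448] shift [ 0.0209 -0.235   0.0207] |d| rows 3.8 rot rows 2.4
```

View pics/w6.png

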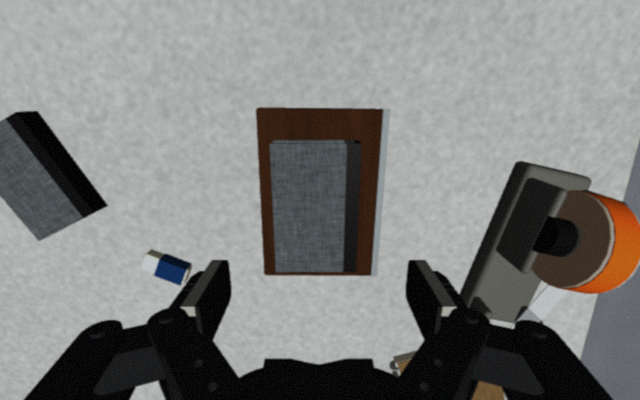

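Emit:
{"name": "move_arm", "arguments": {
  "plan": [0,0,-0.448,0.021,-0.235,0.02,0.085,0,0,-0.448,0.021,-0.235,0.02,0.085,0,0,-0.448,0.021,-0.235,0.02,0.085,0,0,-0.448,0.021,-0.235,0.02,0.085,0,0,-0.448,0.021,-0.235,0.02,0.085,0,0,-0.448,0.021,-0.235,0.02,0.085]
}}

```text
clock: 15.72
position: [0.4332, 0.189, 0.2712]
ee_rot: [0.554, 0.832, 0.0, 0.0]
ft_force: [-0.7, -1.0, 0.6]
grip_width: 0.999
grasp_force: 0.0
```

```bash
python3 - <<'E'
from h import *
o=manip.get_obs();c=manip.camera('wrist');M=T(c,o);save(c,'w7')
l='notebook_medium'
print([((M[:3,:3]@np.array(x['position'])+M[:3,3]).round(4).tolist(),round(x['conf'],2)) for x in manip.tip_of(c,l)])
r=rect(c,M,l);print(r)
if r: go(r[0],r[1],.1755,r[4])
E
```

```text
[([0.4354, 0.1837, 0.0006], 0.59)]
(0.4328, 0.1891, 62, 96, 23.2, 0.78)
yaw now 22.6 pos [0.4337 0.1891 0.2712] -> turn [ 0.    -0.001 -0.01 ] shift [ 0.0003 -0.0008  0.0957] |d| rows 1.5 rot rows 0.1
```

Emit:
{"name": "move_arm", "arguments": {
  "plan": [0,0,-0.01,0,-0.001,0.05,0.085,0,0,-0.01,0,-0.001,0.08,0.085,0,0,-0.01,0,-0.001,0.096,0.085,0,0,-0.01,0,-0.001,0.096,0.085,0,0,-0.01,0,-0.001,0.096,0.052,0,0,-0.01,0,-0.001,0.096,0.052,0,0,-0.01,0,-0.001,0.096,0.052,0,0,-0.01,0,-0.001,0.096,0.052,0,0,-0.01,0,-0.001,0.096,0.052],
  "squeeze": 40
}}

```text
clock: 17.0
position: [0.4325, 0.1892, 0.1765]
ee_rot: [0.55, 0.835, 0.001, 0.001]
ft_force: [-0.3, -0.0, 6.8]
grip_width: 0.693
grasp_force: 42.8
```

```bash
python3 - <<'E'
from h import *
go(.667,.156,.275,-3.1)
E
```

```text
yaw now 23.3 pos [0.4325 0.1892 0.1765] -> turn [0.002 0.    0.46 ] shift [-0.1232  0.2026 -0.0979] |d| rows 4.1 rot rows 2.5
```

Emit:
{"name": "move_arm", "arguments": {
  "plan": [0,0,0,0,0,-0.03,0.052,0,0,0,0,0,-0.08,0.052,0,0,0.15,-0.03,0.05,-0.098,0.052,0,0,0.3,-0.06,0.1,-0.098,0.052,0,0,0.46,-0.09,0.15,-0.098,0.052,0,0,0.46,-0.123,0.2025,-0.098,0.052,0,0,0.46,-0.123,0.2025,-0.098,0.052,0,0,0.46,-0.123,0.2025,-0.098,0.052,0,0,0.46,-0.123,0.2025,-0.07,0.052,0,0,0.46,-0.123,0.2025,-0.047,0.052,0,0,0.46,-0.123,0.2025,-0.041,0.052,0,0,0.46,-0.123,0.2025,-0.041,0.052]
}}

```text
clock: 18.5
position: [0.6663, 0.156, 0.2164]
ee_rot: [0.726, 0.688, -0.0, -0.0]
ft_force: [0.2, 0.4, -1.0]
grip_width: 0.689
grasp_force: 44.4
```

```bash
python3 - <<'E'
from h import *
go(.667,.156,.2145,-3.1)
E
```

```text
yaw now -3.1 pos [0.6663 0.156  0.2164] -> turn [-0.  0.  0.] shift [0.     0.0007 0.0019] |d| rows 0.0 rot rows 0.0
```

Emit:
{"name": "move_arm", "arguments": {
  "plan": [0,0,0,0,0,0.0015,0.052,0,0,0,0,0,0.003,0.052,0,0,0,0,0,0.003,0.052,0,0,0,0,0,0.003,0.07,0,0,0,0,0,0.003,0.07,0,0,0,0,0,0.003,0.07,0,0,0,0,0,-0.02,0.075,0,0,0,0,0,-0.07,0.085,0,0,0,0,0,-0.1,0.085,0,0,0,0,0,-0.1,0.085]
}}

```text
clock: 19.75
position: [0.6671, 0.1565, 0.3211]
ee_rot: [0.726, 0.688, 0.003, 0.002]
ft_force: [0.3, 0.2, 0.2]
grip_width: 0.999
grasp_force: 0.0
```

```bash
python3 - <<'E'
from h import *
o=manip.get_obs();c=manip.camera('wrist');M=T(c,o);save(c,'w8');np.savez('w8.npz',M=M)
for l,z in (('notebook_medium',.056),('notebook_large',.037)):
    print([((M[:3,:3]@np.array(x['position'])+M[:3,3]).round(4).tolist(),round(x['conf'],2)) for x in manip.tip_of(c,l)],rect(c,M,l,z))
go(.469,.38,.27,35.6)
E
```

```text
[([0.6696, 0.1503, 0.0367], 0.86)] (0.6677, 0.1558, 61, 97, -3.5, 0.57)
[] (0.6707, 0.2002, 23, 68, 84.2, 0.75)
yaw now -3.1 pos [0.6662 0.1557 0.3153] -> turn [-0.002  0.    -0.675] shift [ 0.2133 -0.209   0.0455] |d| rows 4.8 rot rows 3.6
```

View pics/w8.png

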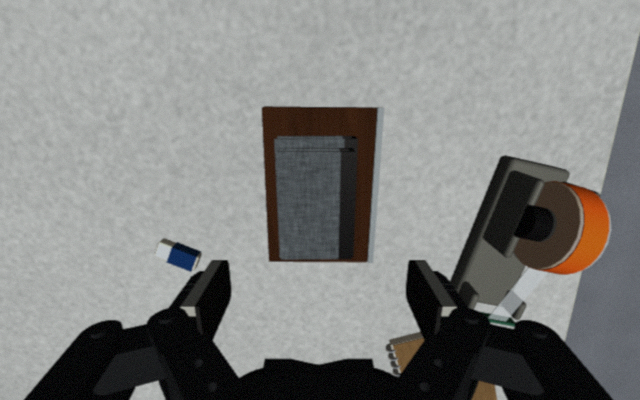

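Emit:
{"name": "move_arm", "arguments": {
  "plan": [0,0,-0.675,0.213,-0.209,0.045,0.085,0,0,-0.675,0.213,-0.209,0.045,0.085,0,0,-0.675,0.213,-0.209,0.045,0.085,0,0,-0.675,0.213,-0.209,0.045,0.085,0,0,-0.675,0.213,-0.209,0.045,0.085,0,0,-0.675,0.213,-0.209,0.045,0.085,0,0,-0.675,0.213,-0.209,0.045,0.085]
}}

```text
clock: 20.88
position: [0.4697, 0.3794, 0.2707]
ee_rot: [0.457, 0.889, -0.001, 0.0]
ft_force: [0.7, 0.1, -0.6]
grip_width: 0.997
grasp_force: 0.0
```

```bash
python3 - <<'E'
from h import *
o=manip.get_obs();c=manip.camera('wrist');M=T(c,o);save(c,'w9')
l='notebook_small'
print([((M[:3,:3]@np.array(x['position'])+M[:3,3]).round(4).tolist(),round(x['conf'],2)) for x in manip.tip_of(c,l)])
r=rect(c,M,l);print(r)
if r: go(r[0],r[1],.1745,r[4])
E
```

```text
[([0.4698, 0.3812, 0.0005], 0.88)]
(0.471, 0.3824, 53, 79, 35.4, 0.96)
yaw now 35.4 pos [0.4705 0.3787 0.271 ] -> turn [-0.     0.001  0.001] shift [0.0028 0.0026 0.0965] |d| rows 1.5 rot rows 0.0
```

Emit:
{"name": "move_arm", "arguments": {
  "plan": [0,0,0,0.002,0.002,0.05,0.085,0,0,0,0.002,0.002,0.08,0.085,0,0,0,0.002,0.002,0.096,0.085,0,0,0,0.002,0.002,0.096,0.085,0,0,0,0.002,0.002,0.096,0.044,0,0,0,0.002,0.002,0.096,0.044,0,0,0,0.002,0.002,0.096,0.044,0,0,0,0.002,0.002,0.096,0.044,0,0,0,0.002,0.002,0.096,0.044],
  "squeeze": 35
}}

```text
clock: 22.15
position: [0.4702, 0.383, 0.1766]
ee_rot: [0.457, 0.889, 0.001, 0.001]
ft_force: [-0.6, -1.0, 6.4]
grip_width: 0.596
grasp_force: 36.8
```

```bash
python3 - <<'E'
from h import *
go(.667,.156,.295,-3.1)
E
```

```text
yaw now 35.6 pos [0.4702 0.383  0.1766] -> turn [ 0.002 -0.     0.675] shift [-0.2992  0.0283 -0.1182] |d| rows 5.2 rot rows 3.6
```

Emit:
{"name": "move_arm", "arguments": {
  "plan": [0,0,0,0,0,-0.03,0.044,0,0,0,0,0,-0.08,0.044,0,0,0.17,-0.05,0.005,-0.118,0.044,0,0,0.35,-0.105,0.01,-0.118,0.044,0,0,0.52,-0.165,0.016,-0.118,0.044,0,0,0.675,-0.22,0.021,-0.118,0.044,0,0,0.675,-0.275,0.026,-0.118,0.044,0,0,0.675,-0.299,0.0285,-0.118,0.044,0,0,0.675,-0.299,0.0285,-0.118,0.044,0,0,0.675,-0.299,0.0285,-0.09,0.044,0,0,0.675,-0.299,0.0285,-0.068,0.044,0,0,0.675,-0.299,0.0285,-0.062,0.044]
}}

```text
clock: 23.65
position: [0.6659, 0.157, 0.2355]
ee_rot: [0.725, 0.688, -0.001, -0.001]
ft_force: [0.2, 0.1, -0.0]
grip_width: 0.598
grasp_force: 37.0
```

```bash
python3 - <<'E'
from h import *
go(.667,.156,.2326,-3.1)
E
```

```text
yaw now -3.0 pos [0.6659 0.157  0.2355] -> turn [-0.003  0.     0.002] shift [-0.0009  0.0012  0.0029] |d| rows 0.1 rot rows 0.0
```

Emit:
{"name": "move_arm", "arguments": {
  "plan": [0,0,0,-0.0005,0.0005,0.0015,0.044,0,0,0,-0.0005,0.0005,0.003,0.044,0,0,0,-0.0005,0.0005,0.004,0.044,0,0,0,-0.0005,0.0005,0.004,0.062,0,0,0,-0.0005,0.0005,0.004,0.062,0,0,0,-0.0005,0.0005,0.004,0.062,0,0,0,-0.0005,0.0005,-0.02,0.067,0,0,0,-0.0005,0.0005,-0.07,0.085,0,0,0,-0.0005,0.0005,-0.1,0.085,0,0,0,-0.0005,0.0005,-0.1,0.085]
}}

```text
clock: 24.9
position: [0.6678, 0.156, 0.3404]
ee_rot: [0.726, 0.688, 0.002, 0.001]
ft_force: [-0.6, -0.2, -0.6]
grip_width: 0.994
grasp_force: 0.0
```

```bash
python3 - <<'E'
from h import *
o=manip.get_obs();c=manip.camera('wrist');M=T(c,o);save(c,'w10')
for l,z in (('notebook_small',.072),('notebook_medium',.056)):
    print([((M[:3,:3]@np.array(x['position'])+M[:3,3]).round(4).tolist(),round(x['conf'],2)) for x in manip.tip_of(c,l)],rect(c,M,l,z))
go(.444,-.187,.29,-23)
E
```

```text
[([0.6679, 0.1562, 0.055], 0.79)] (0.6686, 0.1547, 53, 80, -3.1, 0.56)
[] (0.6671, 0.156, 60, 95, -3.5, 0.89)
yaw now -3.1 pos [0.6671 0.1553 0.3357] -> turn [-0.002  0.001  0.347] shift [-0.3538 -0.2042  0.0464] |d| rows 6.6 rot rows 1.9
```

View pics/w10.png

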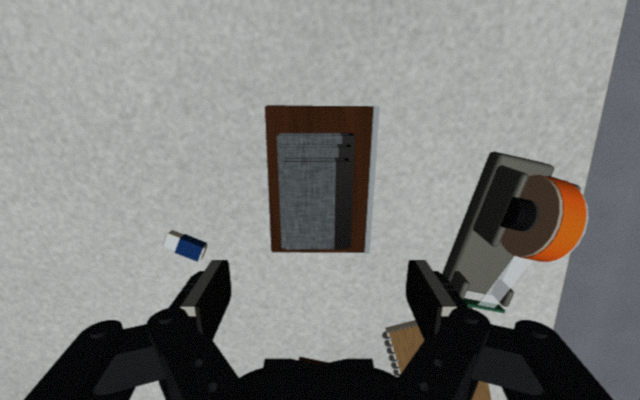

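The three notebooks are stacked squarely with spines to the front (pile centred near pixel 315,190 on the board). Now the paperweight.

Emit:
{"name": "move_arm", "arguments": {
  "plan": [0,0,0.347,-0.354,-0.204,0.046,0.085,0,0,0.347,-0.354,-0.204,0.046,0.085,0,0,0.347,-0.354,-0.204,0.046,0.085,0,0,0.347,-0.354,-0.204,0.046,0.085,0,0,0.347,-0.354,-0.204,0.046,0.085,0,0,0.347,-0.354,-0.204,0.046,0.085,0,0,0.347,-0.354,-0.204,0.046,0.085,0,0,0.347,-0.354,-0.204,0.046,0.085,0,0,0.347,-0.354,-0.204,0.046,0.085]
}}

```text
clock: 26.28
position: [0.4448, -0.1863, 0.291]
ee_rot: [0.834, 0.552, 0.0, -0.0]
ft_force: [-0.0, 0.2, -0.1]
grip_width: 0.998
grasp_force: 0.0
```

```bash
python3 - <<'E'
from h import *
o=manip.get_obs();c=manip.camera('wrist');M=T(c,o);save(c,'w11');np.savez('w11.npz',M=M)
print(o['position'],[((M[:3,:3]@np.array(x['position'])+M[:3,3]).round(4).tolist(),round(x['conf'],2)) for x in manip.tip_of(c,'paperweight')])
cv2.imwrite('pics/w11c.png',cv2.resize(c['color'][140:270,230:410,::-1],None,fx=4,fy=4,interpolation=2))
E
```

```text
[ 0.44478787 -0.18633557  0.29096468] [([0.4418, -0.1878, 0.0025], 0.68)]
```

View pics/w11c.png

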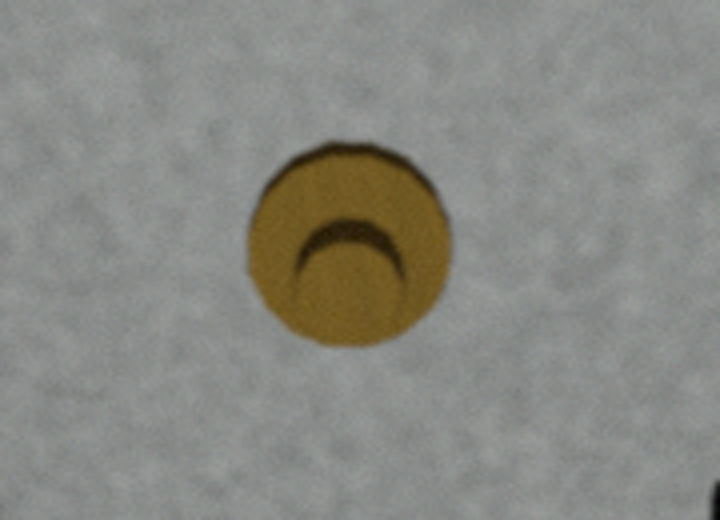

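```bash
python3 - <<'E'
from h import *
c=manip.camera('wrist');M=np.load('w11.npz')['M']
a=toplane(c,M,[317.5,202.1],.014)[0];b=toplane(c,M,[317.5,213.5],.038)[0];print(a,b);m=(a+b)/2
go(m[0],m[1],.192,-23)
E
```

```text
[ 0.44433857 -0.18682267  0.014     ] [ 0.44387809 -0.18802536  0.038     ]
yaw now -22.9 pos [ 0.4452 -0.1858  0.2911] -> turn [-0.    -0.     0.003] shift [-0.0019 -0.0004  0.0991] |d| rows 1.6 rot rows 0.0
```

Emit:
{"name": "move_arm", "arguments": {
  "plan": [0,0,0,-0.0015,-0.0005,0.05,0.085,0,0,0,-0.0015,-0.0005,0.085,0.085,0,0,0,-0.0015,-0.0005,0.098,0.085,0,0,0,-0.0015,-0.0005,0.098,0.085,0,0,0,-0.0015,-0.0005,0.098,0.014,0,0,0,-0.0015,-0.0005,0.098,0.014,0,0,0,-0.0015,-0.0005,0.098,0.014,0,0,0,-0.0015,-0.0005,0.098,0.014,0,0,0,-0.0015,-0.0005,0.098,0.014,0,0,0,-0.0015,-0.0005,0.098,0.014,0,0,0,-0.0015,-0.0005,0.098,0.014],
  "squeeze": 50
}}

```text
clock: 27.8
position: [0.4437, -0.1882, 0.1939]
ee_rot: [0.834, 0.552, 0.0, 0.0]
ft_force: [-2.1, 0.6, 6.7]
grip_width: 0.236
grasp_force: 48.6
```

```bash
python3 - <<'E'
from h import *
go(.667,.155,.32,-3)
E
```

```text
yaw now -23.0 pos [ 0.4437 -0.1882  0.1939] -> turn [ 0.001  0.    -0.349] shift [ 0.4031  0.0716 -0.1262] |d| rows 6.9 rot rows 1.9
```

Emit:
{"name": "move_arm", "arguments": {
  "plan": [0,0,0,0,0,-0.04,0.014,0,0,0,0,0,-0.09,0.014,0,0,0,0.03,0.005,-0.126,0.014,0,0,-0.08,0.085,0.015,-0.126,0.014,0,0,-0.16,0.14,0.025,-0.126,0.014,0,0,-0.24,0.195,0.035,-0.126,0.014,0,0,-0.32,0.25,0.045,-0.126,0.014,0,0,-0.349,0.305,0.055,-0.126,0.014,0,0,-0.349,0.36,0.064,-0.126,0.014,0,0,-0.349,0.404,0.0715,-0.126,0.014,0,0,-0.349,0.404,0.0715,-0.126,0.014,0,0,-0.349,0.404,0.0715,-0.126,0.014]
}}

```text
clock: 29.3
position: [0.6669, 0.1554, 0.3184]
ee_rot: [0.725, 0.688, -0.001, -0.0]
ft_force: [0.5, -0.6, -3.1]
grip_width: 0.237
grasp_force: 50.0
```

```bash
python3 - <<'E'
from h import *
go(.667,.156,.268,-3)
E
```

```text
yaw now -3.0 pos [0.6669 0.1554 0.3184] -> turn [-0.001  0.001  0.   ] shift [0.0006 0.0001 0.0504] |d| rows 0.8 rot rows 0.0
```

Emit:
{"name": "move_arm", "arguments": {
  "plan": [0,0,0,0,0,0.025,0.014,0,0,0,0,0,0.042,0.014,0,0,0,0,0,0.049,0.014,0,0,0,0,0,0.051,0.014,0,0,0,0,0,0.052,0.014,0,0,0,0,0,0.0525,0.014]
}}

```text
clock: 30.05
position: [0.6672, 0.156, 0.2673]
ee_rot: [0.725, 0.688, 0.0, 0.0]
ft_force: [-0.2, 0.2, -3.1]
grip_width: 0.236
grasp_force: 50.1
```

Emit:
{"name": "move_arm", "arguments": {
  "plan": [0,0,0,0,0,0.001,0.014,0,0,0,0,0,0.002,0.014,0,0,0,0,0,0.002,0.014]
}}

```text
clock: 30.42
position: [0.6671, 0.1561, 0.266]
ee_rot: [0.725, 0.688, 0.0, 0.0]
ft_force: [-3.5, -1.8, 6.7]
grip_width: 0.233
grasp_force: 51.0
```

Contact. Release and rise.

Emit:
{"name": "move_arm", "arguments": {
  "plan": [0,0,0,0,0,0,0.034,0,0,0,0,0,0,0.04,0,0,0,0,0,0,0.04,0,0,0,0,0,0,0.045,0,0,0,0,0,-0.03,0.05,0,0,0,0,0,-0.08,0.06,0,0,0,-0.05,0,-0.1,0.085,0,0,0,-0.05,0,-0.1,0.085]
}}

```text
clock: 31.42
position: [0.6655, 0.1014, 0.3668]
ee_rot: [0.727, 0.686, 0.0, 0.002]
ft_force: [0.4, -0.1, -0.0]
grip_width: 0.998
grasp_force: 0.0
```

```bash
python3 - <<'E'
from h import *
o=manip.get_obs();c=manip.camera('wrist');M=T(c,o)
for l,z in (('paperweight',None),('notebook_small',.072),('notebook_large',.037)):
    print(l,[((M[:3,:3]@np.array(x['position'])+M[:3,3]).round(4).tolist(),round(x['conf'],2)) for x in manip.tip_of(c,l)],rect(c,M,l,z))
a=cv2.resize(c['color'][60:310,160:480],(480,375),interpolation=2)
c=manip.camera('side');M=T(c)
p=M[:3,:3].T@(np.array([.667,.156,.06])-M[:3,3]);u=int(p[0]/p[2]*c['fx']+c['cx']);v=int(p[1]/p[2]*c['fy']+c['cy'])
b=cv2.resize(c['color'][max(v-62,0):v+63,max(0,u-50):u+50],(300,375),interpolation=2)
cv2.imwrite('pics/fin.png',np.hstack([a,b])[:,:,::-1])
E
```

```text
paperweight [([0.6647, 0.1522, 0.0723], 0.83)] (0.6676, 0.1481, 57, 57, 86.7, 0.74)
notebook_small [] (0.6688, 0.1534, 52, 77, -3.1, 0.61)
notebook_large [([0.5239, 0.1014, 0.0012], 0.73)] (0.6679, 0.1541, 68, 108, -3.0, 0.77)
```

View pics/fin.png

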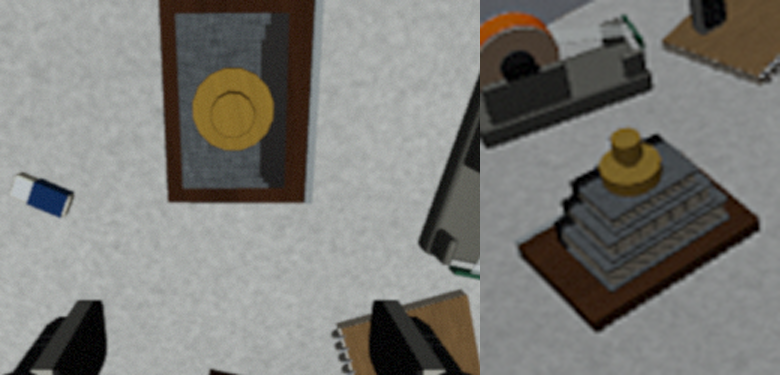

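```bash
python3 -c "
from workcell import manip
print(manip.hand_in())"
```

```text
the job is handed in; nothing more can be done
None
```

I handed the job in at about 31 s of the 115 s allowed: the notebooks are stacked on the board with spines to the front, the paperweight stands on top, and the ink bottle is in the well. The last pictures showed everything in place, with the eraser, sharpener and stapler never touched, but the hand-in returned no verdict.

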